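# Index the leg-fluting jig to the next flute

## Robot

A 6-joint arm with a two-finger parallel gripper is mounted at the origin on a cart in front of the work surface, level with it; the furniture and walls round the work are solid. World frame = base frame: x ahead of the robot, y to its left, z up, the work surface at z = 0. Lengths are in m, angles in degrees, forces in N, time in s.
With the tool pointing down it reaches from about 0.375 to 0.75 m from the base axis. Payload 9 kg.
Tool frame: the origin (TCP) lies where the fingers leave the gripper's body, on its centre line; the fingertips stand 73 mm ahead of it and the grasp point (between the pads) lies 54 mm ahead of it (robot.tip_reach is the distance from the TCP to the fingertips, in m); z points along the fingers, y is the direction in which the jaws open and shut (so a half turn about z gives the same grasp; the last joint's range is limited). The gripper opens to 85 mm and grips with 20 to 120 N. Pads are 22 mm wide; open, the fingers measure 114 mm over their backs; the gripper's body (76 mm by 85 mm) begins 54 mm behind the grasp point. The pads swing forward as they close: fully open they stand 13 mm farther back than shut.
Start: joints at [56.396, 5.964, 5.575, 89.605, 0, 77.527], TCP at [0.216, 0.56, 0.304] pointing down, gripper open.
Joint ranges: [-171.21, 171.21], [-48.23, 106.86], [-62.78, 66.21], [-105.2, 120.99], [-86.42, 89.51], [-180, 180]. Speed limits (degrees/s): [127.2, 127.2, 147.25, 180, 180, 180].

## Interface

Orientations are given as [roll, pitch, yaw] about the fixed x, y, z axes, in that order (R = Rz(yaw) Ry(pitch) Rx(roll)).
In Python, from plant import robot gives the robot as it stands. Calls block until the motion is done:
- robot.move_pose(position, orientation): joint-space move of the TCP to a pose.
- robot.line_to(position, vel=0.15, rotation=None, guard=None): straight line of the TCP; rotation=None keeps the orientation; vel is the mean speed in m/s. With guard (N) it stops when the force on the tool has changed by that much, and returns True; else False.
- robot.goto_joints(angles): joint-space move.
- robot.set_gripper(opening): finger opening in m; the grip force is fixed at half the most; returns when the fingers have stopped.
- robot.pause(seconds).
- robot.ik(position, orientation): joint angles nearest the present ones, or None.
- robot.observe(): the state.
- robot.grab_frame(name): name is "side" or "top" or "wrist"; returns the picture (400x640x3 uint8, blue, green, red); there is no depth.
- robot.get_calibration(name): a dict with "vertical_fov" (degrees; the focal length in pixels is half the picture's height over the tangent of half this angle, whatever the lens; pixels are square), "cx", "cy" (the principal point, pixels), "rvec" (rotation vector, rad) and "tvec" (3), from world to camera coordinates, as OpenCV has them. Camera axes: x right, y down, z forward; pixel columns grow to the right and rows downward; lengths in m; the calibration is good to about 2 mm. The wrist camera is an equidistant fisheye: a pixel r from the principal point sees the ray r / f radians off the axis. A picture is of the moment at which its call begins: read the wrist's pose just before it. get_calibration takes no time and is no camera call; for the wrist camera it gives the pose at the moment of the call.
A pose or a line that the arm cannot do raises robot.IKError and nothing moves.
- robot.job_done(): hands the job in, once; it reports no verdict.
The state is a dict: "time": time; "q": joint angles; "qvel": joint speeds; "joint_torque": joint torques, N m; "tool_pos": TCP position; "tcp_rot": TCP orientation; "ft_force": force on the tool from outside, world axes, zero at the start; "torque": the same for the moment, N m; "gripper_width": finger opening in m.
Only numpy, scipy, OpenCV 4.12 (cv2) and the standard library are available. Lean on these libraries where they do the work, as an engineer would, in place of code of your own. Each camera call takes 0.05 s, during which the arm holds its last target. There are 200 camera calls.

## Task

The table leg in the fluting jig needs turning on to its next flute. Wind the jig's crank clockwise (seen from above) until the next tooth of the index plate has gone past and the pawl has dropped in behind it - one tooth only - then wind gently back until that tooth comes up solid against the pawl, firm enough to stay tight but without forcing it, and let go of the crank. Leave the tools lying round the jig where they are.

Things in the scene. Friction and masses are not known exactly. Their poses are not given: they have to be found in the camera images.
- crank_axis (a point): Fixed point on the crank's vertical axis, at the height of the handle's middle (247 mm above the bench). The crank is on top of the grey worm tube, at the right of the indexing head as the robot sees it: a steel arm of 40 mm radius, its hub up to 222 mm above the bench, a round weight on its short end. The rest of the jig is below 202 mm. x points along the leg, away from the robot; z up.
- handle_mid (a point): Middle of the crank's handle: an upright black cylinder, 18 mm across, from 215 to 263 mm above the bench, free all round. It spins on its pin, so it can be held without turning while it is carried round its horizontal circle, radius 40 mm about crank_axis. It drags with a steady 2 to 6 N, either way, and the crank stays where it is left.
- index_plate: Toothed steel index plate, 156 mm across, facing the robot, with the spindle, chuck and leg that turn with it: six saw teeth, one each 1.047 rad, steep faces 9 mm high. Origin in the plate's middle on the spindle axis, 113 mm above the bench; x along the spindle, away from the robot. It turns clockwise, as the robot sees it, when the crank goes clockwise from above.
- plate_turn (a joint): Turn of the spindle and leg, rad: 1/24 of the crank's turn (worm drive), growing as the crank goes clockwise seen from above. Starts between 0 and 0.27. Wound back, the next tooth comes solid on the pawl at about 1.0; the tooth ring is clamped to the plate by hand, so the exact place differs by up to 0.05 from one setting to another and must be felt.
- pawl_lift (a joint): Lift of the pawl, rad: about 0 with its tip down in the root of the teeth, up to about 0.17 on a tooth's crest. Wound clockwise, a tooth lifts it slowly; it drops back to 0 as the tooth's steep face leaves it, within 0.02 of the plate_turn at which that tooth then seats.
- pawl: Pawl: a small dark steel finger at the plate's left edge as the robot sees it. Origin on its pivot, 58 mm above the bench; its tip, 52 mm higher, bears on a tooth's steep face when the plate is wound back. The crank then goes from steady drag to tight: about 0.5 N more for each mm of the handle's way, 13 N on the pawl for each N at the handle. 4 to 9 N above the drag seats it well; 15 N forces it.
- brass_hammer: Bystander: brass-headed hammer, 175 mm, at the left of the jig.
- bradawl: Bystander: awl with a round wooden handle, 144 mm, at the left.
- bench_dog_a: Bystander: grey steel bench dog, a 90 mm pin, at the left.
- try_square: Bystander: try square, 136 x 110 mm, at the right.
- marking_gauge: Bystander: wooden marking gauge, 190 mm long, at the right.
- offcut_ash: Bystander: ash offcut, 120 x 34 x 25 mm, at the right.
- wax_tin: Bystander: round flat wax tin, 72 mm across and 25 mm high, on the jig's board left of the leg.
- pencil_b: Bystander: carpenter's pencil, 166 mm, on the jig's board right of the leg.

How it is judged (in metres and radians):
On the way:
1. the next tooth has been wound past the pawl and the pawl has dropped in behind it (value of joint plate_turn above 0.96 rad and value of joint pawl_lift below 0.03 rad), for 0.1 s.
At the end, for the whole second after the job is handed in: The plate rests one tooth on (plate_turn 0.92 to 1.07) with the pawl down in the root (pawl_lift under 0.03), the tooth still bearing on the pawl with more than 25 N once the crank has been let go, and the plate at rest (value of joint plate_turn between 0.92 and 1.07 rad and value of joint pawl_lift below 0.03 rad and contact force between index_plate and anything else above 25 N and angular speed of index_plate below 0.02 rad/s); the robot touches nothing.
It fails at once if the seat is forced: the plate presses the pawl (or anything else) with more than 200 N (contact force between index_plate and anything else above 200 N).
It fails at once if the plate is wound on towards a second tooth (plate_turn over 1.5) (value of joint plate_turn above 1.5 rad).
It fails at once if a tool or offcut on the bench is moved by more than 25 mm (distance of any of brass_hammer, bradawl, bench_dog_a, try_square, marking_gauge, offcut_ash, wax_tin, pencil_b from where it was at the start of the episode above 0.025 m).
It also fails if it takes over 67 s, if anything falls off the work surface, if the arm or the gripper's body presses on something with over 40 N, if the wrist force passes 120 N, or if a joint passes its speed limit or range.

## Working session

There is one attempt and no reset: what is moved stays moved. The work goes in short steps, each a Python script; the robot and the scene stay as the last script left them, time stands still between calls to the robot, and variables do not carry over. Pictures are saved under pics/ and viewed, about 8 in all and at most 12, crops included, and the job is handed in when it is done.

```bash
mkdir -p pics; ls; python3 - <<'E'
from plant import robot
import cv2,numpy as np
for n in("side","top"):
    im=robot.grab_frame(n); cv2.imwrite(f"pics/{n}0.png",im); c=robot.get_calibration(n)
    print(n,c, "cam at",-cv2.Rodrigues(np.array(c['rvec'],float))[0].T@np.array(c['tvec'],float).ravel())
s=robot.observe();print(s)
E
```

```text
pics
side {'vertical_fov': 42.394508848559724, 'cx': 321.58093415752865, 'cy': 201.39233394627567, 'rvec': array([ 0.57837112, -2.40001183,  1.51385449]), 'tvec': array([0.51376742, 0.27076677, 1.38185672])} cam at [-0.05091339  1.24136261  0.83858589]
top {'vertical_fov': 47.27225607587758, 'cx': 327.25574002978493, 'cy': 197.41960413235964, 'rvec': array([ 2.09944138, -2.12995801,  0.17853538]), 'tvec': array([0.01625507, 0.60710978, 1.64043528])} cam at [ 0.29122372 -0.0219673   1.72469725]
{'time': 0.1, 'q': array([ 5.63951866e+01,  5.99592904e+00,  5.53155853e+00,  8.96061544e+01,
       -1.05241365e-03,  7.75262685e+01]), 'qvel': array([ 0.01198363, -0.05493601,  0.09861257, -0.01517558, -0.00830298,
       -0.09392138]), 'joint_torque': array([ 6.62885956e-03, -5.58207536e+01,  5.04718637e+01,  1.30538948e-02,
       -2.57950969e-04,  3.74967146e-05]), 'tool_pos': array([0.21617447, 0.55946441, 0.30319298]), 'tcp_rot': array([-1.79930912e+02, -1.42052488e-02,  1.58868910e+02]), 'ft_force': array([ 0.11423526,  0.6275282 , -0.44025413]), 'torque': array([0.01976326, 0.00879666, 0.03121696]), 'gripper_width': 0.08532882037977407}
```

View pics/top0.png

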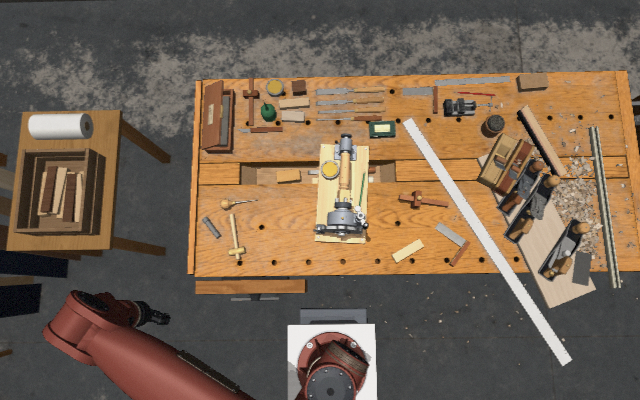

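View pics/side0.png

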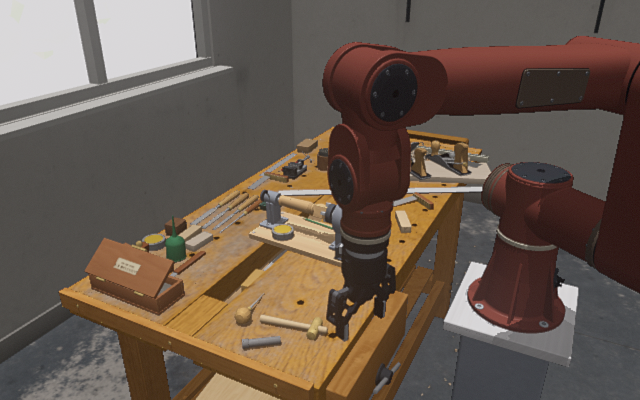

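The top view shows the jig around (343,195), with the crank near (355,215). The side view is blocked by the arm. I'll take an enlarged crop of the top view.

```bash
python3 - <<'E'
import cv2
im=cv2.imread("pics/top0.png")[195:250,310:385]
cv2.imwrite("pics/top0c.png",cv2.resize(im,None,fx=10,fy=10,interpolation=cv2.INTER_CUBIC))
E
```

```text
(no output)
```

View pics/top0c.png

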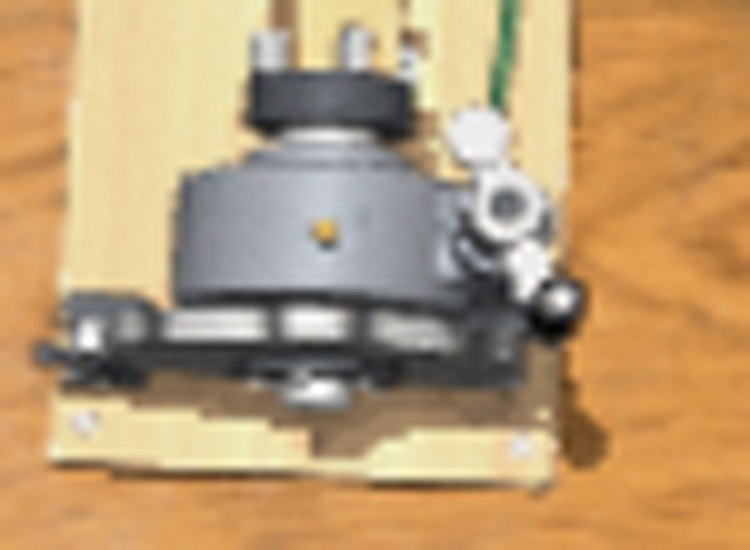

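Hub top is at about (360.4,215.0) and the handle top at about (365.3,224.8); the weight is on the far side. I'll back-project these and take a closer wrist picture from above.

```bash
cat > h.py <<'E'
from plant import robot
import cv2,numpy as np
def ray(c,uv,z,fish=False):
    f=200/np.tan(np.radians(c['vertical_fov'])/2)
    x=np.array([uv[0]-c['cx'],uv[1]-c['cy']])/f
    if fish:
        r=np.linalg.norm(x); d=np.r_[x*np.sin(r)/max(r,1e-9),np.cos(r)]
    else: d=np.r_[x,1]
    R=cv2.Rodrigues(np.array(c['rvec'],float))[0]; t=np.array(c['tvec'],float).ravel()
    C=-R.T@t; d=R.T@d
    return C+d*(z-C[2])/d[2]
E
python3 - <<'E'
from h import *
c=robot.get_calibration("top")
hub=ray(c,(360.35,215.05),.222); han=ray(c,(365.4,224.7),.263)
print(hub,han,np.linalg.norm((han-hub)[:2]))
w=robot.get_calibration("wrist"); R=cv2.Rodrigues(w['rvec'])[0]
print(w, 'cam',-R.T@w['tvec'],'axis',R[2])
# go above
for yaw in (0,90,-90,180,45,-45,135,-135):
    q=robot.ik([hub[0]-.05,hub[1],.42],[180,0,yaw]); print(yaw,None if q is None else np.round(q,1))
E
```

```text
[ 0.5146998  -0.10449193  0.222     ] [ 0.47702123 -0.11763456  0.263     ] 0.03990492498474487
{'vertical_fov': 65.70646984690485, 'cx': 318.98926097873, 'cy': 200.49786556188485, 'rvec': array([-2.39776553, -1.64408879, -0.22161208]), 'tvec': array([-0.59883174, -0.03494026,  0.37966778])} cam [0.15263292 0.58417928 0.37337066] axis [ 0.24970369 -0.09954686 -0.96319182]
0 [-28.5 -11.9   0.6 102.5   0.  151.5]
90 [-28.5 -11.9   0.6 102.5   0.   61.5]
-90 [ -28.5  -11.9    0.6  102.5    0.  -118.5]
180 [-28.5 -11.9   0.6 102.5   0.  -28.5]
45 [-28.5 -11.9   0.6 102.5   0.  106.5]
-45 [ -28.5  -11.9    0.6  102.5    0.  -163.5]
135 [-28.5 -11.9   0.6 102.5   0.   16.5]
-135 [-28.5 -11.9   0.6 102.5   0.  -73.5]
```

Radius comes out as 39.9 mm, so the fix is good. I'll raise the arm, go over the crank and refine with the wrist camera.

```bash
python3 - <<'E'
from h import *
p=robot.observe()['tool_pos']; robot.line_to([p[0],p[1],.43],vel=.3)
robot.move_pose([.477,-.1176,.40],[180,0,180])
c=robot.get_calibration("wrist"); im=robot.grab_frame("wrist"); np.save("wc.npy",c,allow_pickle=True)
cv2.imwrite("pics/w1.png",im)
o=robot.observe(); print(o['time'],o['tool_pos'],o['tcp_rot'],o['ft_force'])
f=200/np.tan(np.radians(c['vertical_fov'])/2)
R=cv2.Rodrigues(c['rvec'])[0]
for P in([.5147,-.1045,.222],[.4770,-.1176,.263]):
    d=R@np.array(P)+c['tvec']; th=np.arctan2(np.hypot(d[0],d[1]),d[2]); print(c['cx']+f*th*d[0]/np.hypot(*d[:2]),c['cy']+f*th*d[1]/np.hypot(*d[:2]))
E
```

```text
3.2833 [ 0.47717314 -0.11707149  0.40006221] [ 1.79997689e+02  6.67127846e-03 -1.79952345e+02] [-0.66445113 -0.21207992 -0.32124475]
333.82249664359875 240.9712827155856
318.6328024727039 214.51241795425827
```

View pics/w1.png

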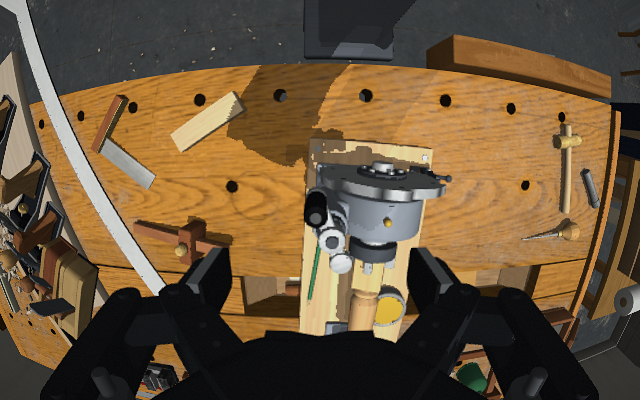

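The hub (~332,241) and handle top (~317,214) sit within about 2 px of the prediction. One enlarged crop will settle it.

```bash
python3 - <<'E'
import cv2
im=cv2.imread("pics/w1.png")[185:260,290:365]
cv2.imwrite("pics/w1c.png",cv2.resize(im,None,fx=8,fy=8,interpolation=cv2.INTER_CUBIC))
E
```

```text
(no output)
```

View pics/w1c.png

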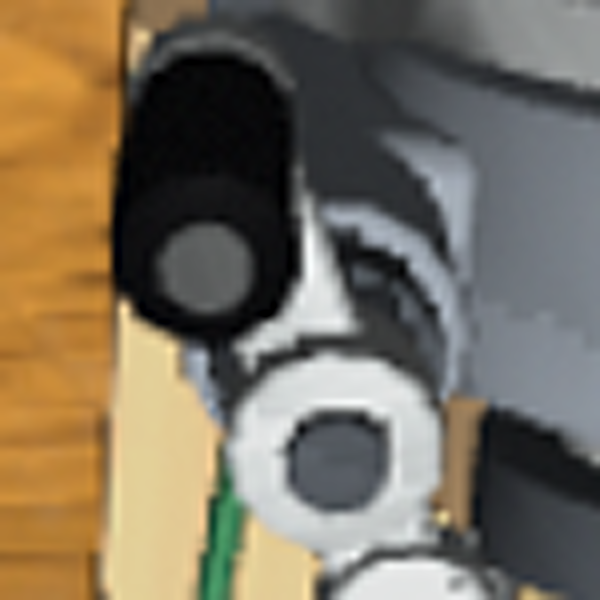

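Handle top centre is at crop (206,260), and the hub at (336,455).

```bash
python3 - <<'E'
from h import *
c=np.load("wc.npy",allow_pickle=True).item()
g=lambda u,v:(290+(u+.5)/8-.5,185+(v+.5)/8-.5)
hub=ray(c,g(336,453),.222,1); han=ray(c,g(206,260),.263,1)
print(hub,han,np.linalg.norm((han-hub)[:2]),np.degrees(np.arctan2(*(han-hub)[1::-1])))
# check reach all round & nominal joint extremes
for a in range(0,360,30):
    q=robot.ik([.515+.04*np.cos(np.radians(a)),-.104+.04*np.sin(np.radians(a)),.303],[180,0,180]); print(a,None if q is None else np.round(q))
E
```

```text
[ 0.51489878 -0.10646369  0.222     ] [ 0.47889785 -0.1199432   0.263     ] 0.03844169773726232 -159.47304945005325
0 [-24.  -0.  -1.  89.   0. -24.]
30 [-22.  -2.  -2.  89.   0. -22.]
60 [-21.  -5.  -5.  89.   0. -21.]
90 [-22.  -8.  -9.  90.   0. -22.]
120 [-23. -12. -12.  90.   0. -23.]
150 [-25. -14. -13.  90.   0. -25.]
180 [-28. -14. -14.  90.   0. -28.]
210 [-30. -12. -12.  90.   0. -30.]
240 [-30.  -9.  -9.  90.   0. -30.]
270 [-30.  -5.  -6.  89.   0. -30.]
300 [-28.  -2.  -3.  89.   0. -28.]
330 [-26.  -0.  -1.  89.   0. -26.]
```

```bash
cat >> h.py <<'E'
Z=.303
def pt(C,a,r=.04): return [C[0]+r*np.cos(a),C[1]+r*np.sin(a),Z]
def wind(C,a,da,vel,n):
    """n steps of da (rad, negative = clockwise); returns last angle and log (angle, radial, tangential(ccw+), fz)"""
    L=[]
    for _ in range(n):
        a+=da; robot.line_to(pt(C,a),vel=vel)
        f=np.array(robot.observe()['ft_force'])-F0
        e=np.array([np.cos(a),np.sin(a)]); L.append((a,f[:2]@e,f[1]*e[0]-f[0]*e[1],f[2]))
        if abs(L[-1][1])>35 or abs(L[-1][2])>35: print("ABORT force");break
    return a,np.array(L)
try: F0=np.load("F0.npy")
except OSError: F0=np.zeros(3)
E
python3 - <<'E'
from h import *
import h
C=np.array([.5148,-.1055]); a=np.radians(-160.4)
p=pt(C,a); robot.line_to([p[0],p[1],.36],vel=.15); robot.line_to(p,vel=.08); robot.pause(.2)
h.F0=np.mean([robot.observe()['ft_force'] for _ in range(1)],0); np.save("F0.npy",h.F0); print(h.F0)
robot.set_gripper(0.0); o=robot.observe(); print(o['time'],o['gripper_width'],o['ft_force']-h.F0,o['tool_pos'])
a,L=wind(C,a,-np.radians(15),.06,6); print(np.round(L,2)); o=robot.observe();print(o['time'],o['gripper_width'],o['tool_pos'],pt(C,a))
np.save("st.npy",[*C,a])
E
```

```text
[ 0.28438447 -0.20859001  0.85319593]
5.3917 0.016376976027744152 [-2.133271   -2.14085159  1.8133815 ] [ 0.47707709 -0.11910303  0.30323878]
[[-3.06  1.58  1.25  2.43]
 [-3.32  1.5   1.74  3.08]
 [-3.58  0.57  1.99  4.11]
 [-3.85 -1.42  1.52  4.71]
 [-4.11 -2.51  0.85  3.92]
 [-4.37 -2.81  1.73  4.83]]
7.3417 0.01648878081072619 [ 0.50166652 -0.0679872   0.30315221] [np.float64(0.5013819372099898), np.float64(-0.06781770188850814), 0.303]
```

Grasp and winding are sound, with only a few newtons. I don't know the start angle (0–0.27), so a total wind of 1.127 rad of plate lands at 1.13–1.40. That is past any possible drop (≤1.07) and below 1.5.

```bash
python3 - <<'E'
from h import *
*C,a=np.load("st.npy")
a,L=wind(C,a,-np.radians(20),.1,18); np.save("st.npy",[*C,a]); np.save("L1.npy",L)
print(np.round(L[::2],1)); o=robot.observe();print(o['time'],o['gripper_width'],o['tool_pos'],pt(C,a))
E
```

```text
[[ -4.7  -2.7  -1.2   4.4]
 [ -5.4  -2.9  -1.8   5.2]
 [ -6.1  -2.5  -1.1   6. ]
 [ -6.8   1.   -0.6   4.9]
 [ -7.5   3.5  -0.6   4.7]
 [ -8.2   4.6  -2.2   5.7]
 [ -8.9   5.3  -2.6   7.8]
 [ -9.6   2.3  -0.6   7.5]
 [-10.3   0.1  -0.    6.3]]
12.5917 0.016124579091022592 [ 0.50229778 -0.06786474  0.30311752] [np.float64(0.5013819372099896), np.float64(-0.06781770188850823), 0.303]
```

```bash
python3 - <<'E'
from h import *
*C,a=np.load("st.npy")
a,L=wind(C,a,-np.radians(20),.1,55); np.save("st.npy",[*C,a]); np.save("L2.npy",L)
print(len(L),"total plate",(np.radians(-160.4)-a)/24,np.abs(L[:,1]).max())
print(np.round(L[:,2],1)); o=robot.observe();print(o['time'],o['gripper_width'],o['ft_force'],o['tool_pos'],pt(C,a))
# settle, then back: small steps, look at the signal
robot.pause(.3); a,L=wind(C,a,np.radians(12),.05,6); np.save("st.npy",[*C,a]); print(np.round(L,1), robot.observe()['time'])
E
```

```text
55 total plate 1.12719180857967 5.372258780899839
[-0.7 -2.  -2.7 -1.7 -1.6 -0.2 -0.5 -1.2 -1.  -0.6 -1.5 -2.1 -1.7 -0.8
 -0.9 -0.5 -0.7 -1.4 -1.6 -2.  -1.5 -0.9 -1.1 -1.4  0.5 -1.2 -0.7 -1.9
 -1.3 -1.1 -0.6 -1.3  0.2 -0.8 -0.1 -0.9 -1.1 -1.8 -2.  -1.2 -2.2 -0.8
 -1.4 -1.2 -0.7 -0.8 -0.6 -1.4 -0.8 -0.4 -1.5  0.  -1.6 -1.6 -2.1]
28.6333 0.016288799622879026 [ 2.32439718 -4.70046704  8.25186558] [ 0.51614001 -0.06578618  0.30310541] [np.float64(0.5150792504119174), np.float64(-0.0655009747717842), 0.303]
[[-29.6  -3.1  -0.3   7.1]
 [-29.4  -1.9  -1.5   7.3]
 [-29.2  -0.7  -2.2   7.8]
 [-29.   -0.5  -2.4   7.4]
 [-28.8   1.1  -2.3   8.8]
 [-28.6   2.5  -2.    9.5]] 30.8333
```

```bash
python3 - <<'E'
from h import *
*C,a=np.load("st.npy"); a0=a; H=[-2.3]*5; LL=[]
for i in range(56):
    a,L=wind(C,a,np.radians(10),.06,1); t=L[0,2]; LL.append(L[0])
    base=np.median(H[-6:])
    if t<base-2.0:
        robot.pause(.25); f=np.array(robot.observe()['ft_force'])-F0; t2=f[1]*np.cos(a)-f[0]*np.sin(a)
        print("trigger",i,base,t,t2)
        if t2<base-2.0: break
    H.append(t)
np.save("st.npy",[*C,a]); print(np.round(LL,1)[-24:,1:].tolist(),"back total",(a-a0)/24,"time",robot.observe()['time'])
print(base, 1.1272-(a-a0+np.radians(72))/24)
E
```

```text
trigger 47 -2.261651877551164 -4.9738095289890945 -3.629780411827394
trigger 48 -2.261651877551164 -7.896379000585025 -7.965831862103523
[[-5.5, -1.7, 8.2], [-4.5, -1.5, 7.8], [-4.0, -0.5, 7.5], [-3.5, 0.2, 7.5], [-4.0, -1.1, 6.2], [-2.4, -0.5, 6.9], [-2.4, -1.7, 6.5], [-0.9, -1.4, 6.5], [0.8, -1.8, 7.9], [0.2, -2.5, 8.3], [1.9, -2.9, 9.0], [3.2, -1.9, 10.2], [4.0, -2.1, 10.6], [4.2, -1.2, 11.1], [5.4, -3.3, 10.4], [5.8, -2.0, 11.3], [5.3, -2.9, 11.1], [4.8, -2.4, 10.3], [5.3, -2.3, 9.8], [5.2, -2.0, 10.3], [4.8, -2.1, 9.5], [2.8, -2.2, 9.6], [2.9, -5.0, 9.6], [1.7, -7.9, 10.8]] back total 0.3563380556155085 time 44.4
-2.261651877551164 0.7185020668246616
```

The crank has gone solidly tight: about 3 N per 7 mm step over two steps, now ~5.7 N above drag. I'll add 1.5 mm, let go, rise and check.

```bash
python3 - <<'E'
from h import *
*C,a=np.load("st.npy")
a,L=wind(C,a,1.5/40,.02,1); robot.pause(.4)
f=np.array(robot.observe()['ft_force'])-F0; print("tang",L[0,2],f[1]*np.cos(a)-f[0]*np.sin(a),np.degrees(a)%360)
robot.set_gripper(.085); p=pt(C,a); robot.line_to([p[0],p[1],.40],vel=.15)
np.save("st.npy",[*C,a])
c=robot.get_calibration("wrist"); im=robot.grab_frame("wrist"); o=robot.observe(); print(o['time'],o['tool_pos'],o['ft_force'],o['gripper_width'])
R=cv2.Rodrigues(c['rvec'])[0]; fl=200/np.tan(np.radians(c['vertical_fov'])/2)
d=R@np.array([p[0],p[1],.263])+c['tvec']; th=np.arctan2(np.hypot(*d[:2]),d[2]); print("pred handle",c['cx']+fl*th*d[0]/np.hypot(*d[:2]),c['cy']+fl*th*d[1]/np.hypot(*d[:2]))
cv2.imwrite("pics/w2.png",cv2.resize(im[130:280,260:480],None,fx=3.5,fy=3.5,interpolation=cv2.INTER_CUBIC))
E
```

```text
tang -11.33380824008995 -9.85758839413376 293.7485917317422
46.5667 [ 0.53073687 -0.14202114  0.39878874] [-0.43684248  0.51592263 -0.29440891] 0.08512846957882617
pred handle 319.2560734295257 215.39988979421946
```

View pics/w2.png

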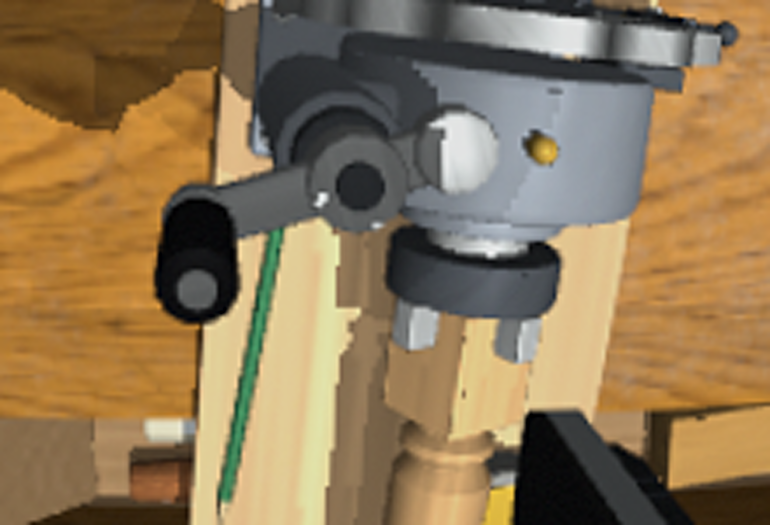

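Settled hold was ~7.6 N above drag (≈100 N on the pawl). After release the handle sits at about (316,213), ~2 mm from where I left it, and the fingers are clear. One last look at the pawl.

```bash
python3 - <<'E'
from h import *
robot.move_pose([.46,.02,.40],[180,0,180]); robot.pause(.2)
im=robot.grab_frame("wrist"); o=robot.observe(); print(o['time'],o['ft_force'])
im2=robot.grab_frame("top")
a=cv2.resize(im[90:290,200:420],None,fx=2.7,fy=2.7,interpolation=cv2.INTER_CUBIC); cv2.imwrite("pics/w3.png",a)
cv2.imwrite("pics/top9.png",im2)
E
```

```text
47.5583 [0.35769582 0.38330377 0.21616896]
```

View pics/w3.png

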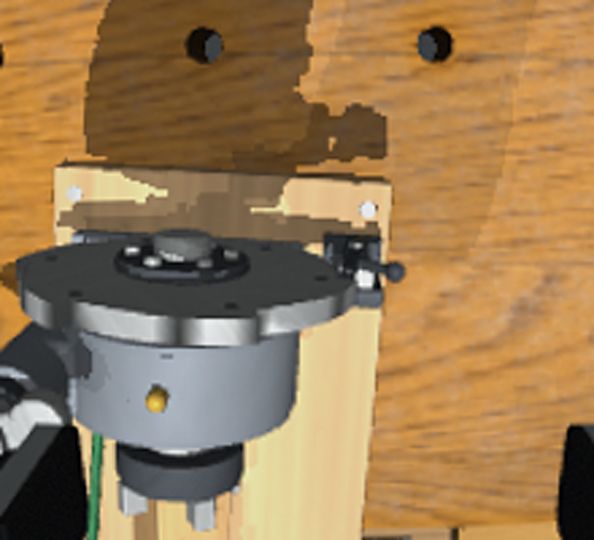

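The pawl is at (365,270), tip tucked in against the step in the plate's edge at about (350,290), and nothing has been disturbed. I'm handing the job in.

```bash
python3 -c "
from plant import robot
robot.job_done(); print(robot.observe()['time'])"
```

```text
the job is handed in; nothing more can be done
the job is handed in; nothing more can be done
```

I wound the leg on one tooth, seated that tooth back against the pawl, let go of the crank and handed the job in. The robot's clock read about 47.6 s at my last check, against the 67 s limit.

- **Winding on:** I gripped the handle and wound it 4.3 turns clockwise, about 1.127 rad of the plate. That takes any allowed start position past the tooth (1.13 to 1.40) and stays below the 1.5 limit. I did not see or feel the pawl drop on the way. I infer it from that travel and from the solid stop on winding back.
- **Seating:** On the way back the drag was a steady 2.3 N or so. The crank then went tight at about 0.42 N/mm, close to the expected 0.5. I left it about 7.6 N above the drag, roughly 100 N on the pawl. The net travel matches a seat at or just below 0.99 rad.
- **After letting go:**
  - The fingers came clear and the wrist force was near zero.
  - The handle appeared about 2 to 3 mm from where I left it, partly calibration error. At worst that costs about 1.5 N of the seating force, leaving about 80 N on the pawl against the 25 N needed.
  - The last wrist picture shows the pawl against the plate's edge beside a tooth step. That view is oblique, so it supports the seat but doesn't measure the pawl lift.
- **Tools:** The arm stayed above them throughout. I took a final top view but did not compare it with the first one.

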